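Lock the patio switch box with the T-driver

TASK

Take the orange T-handled driver from its blue rest and use its blade to lock the brass push-and-turn latch on the grey switch box: press the latch in and turn it a quarter turn clockwise until it seats and springs back up at the locked mark. Then hang the driver back on its rest, bar lying in both notches, let go of it, and leave the padlock, key bunch, torch and mug where they are; never touch the switch box with the gripper itself.

Things in the scene. Friction and masses are not known exactly. Their poses are not given: they have to be found in the camera images.
- box: Grey switch box, 124 x 204 mm, white cover 50 mm above its origin, fixed to the ledge. Origin: centre of its underside; x across it (short side), y along it, z up. On the cover a black plate, 84 x 84 x 3 mm, carries the brass latch disc: 60 mm across, top 70 mm above the origin, crossed through its middle by a straight open-ended dark slot 7 mm wide and 10 mm deep (floor 60 mm above the origin).
- latch_mid (a point): Nominal centre of the latch disc's top face, over the middle of the box; axes as the box. The plate with the disc floats: it sits, too stiff to shift, anywhere up to 6 mm to either side of this point along the box's y axis. That offset is NOT measured: find the slot by touch or by camera. Along the box's x the disc is centred.
- locked_mark (a point): Green mark on the black plate at the +y side of the disc, 37 mm from its centre (as for the nominal place): when locked the slot points to it. A red mark at the +x side shows where the slot points when open.
- cam (a joint): Turn of the latch disc, rad, growing clockwise seen from above. 0 = open: slot along the box's x; 1.571 = hard stop: slot along the box's y, locked. Starts at 0 to 0.08. It turns only to about 0.12 until pressed in over 4 mm; then a hidden track holds it in up to about 1.45; beyond that it springs up when the pressure is taken off: seated. Turning takes 0.1 to 0.2 N m.
- plunger (a joint): How far the latch disc is pressed in, in m: 0 = up, 0.006 = fully in. A spring resists with about 6 N at 0 and 10.5 N at 0.006; pressing on the disc's face or on the slot's floor moves it.
- driver: Loose T-handled driver, 102 mm tall, 0.1 to 0.25 kg, hanging blade down on the rest. Origin: middle of the blade's lower edge; z up the shank; x along both the bar and the blade's width. Steel blade 40 (x) x 4 (y) mm, 26 mm tall; shank 12 mm across; orange bar 110 (x) x 24 (y) mm, from 84 to 102 mm above the origin. Grip the middle of the bar across y from above.
- driver_bar (a point): Centre of the driver's orange bar, 93 mm above the driver's origin.
- rest: Blue rest fixed to the ledge: base 120 x 60 x 6 mm, two upright plates 8 mm thick, 52 mm wide, at x = +-42 mm. Origin: centre of its underside; x from post to post, z up. Each post's top has a notch 32 mm wide (y), open upward: floor 96, lips 106 mm above the origin. The driver's bar lies across both notches along x, its origin then 12 mm above the rest's; either way round.
- padlock: Bystander: padlock lying flat, body 45 x 60 x 22 mm with a steel shackle. Origin: underside of the body.
- bunch: Bystander: two flat aluminium keys on a split ring, about 75 mm long, 4 mm tall. Origin: centre of the ring.
- torch: Bystander: green plastic torch lying down, 145 mm long, 48 mm tall at its head. Origin: underside, near the middle.
- mug: Bystander: brown ceramic mug, 82 mm across, 95 mm tall. Origin: centre of its underside.
Mind the look-alikes: they are no part of the job. Of the things that look like the driver, the middle-sized one is meant.

How it is judged:
By the outcome, as a careful person would: the job done as asked, in the order asked, and still so for the second after the job is handed in, with the robot touching nothing.
It also fails if it takes over 64 s, if anything falls off the work surface, if the arm or the gripper's body presses on something with over 40 N, if the wrist force passes 120 N, or if a joint passes its speed limit or range.

ROBOT

A 6-joint arm with a two-finger parallel gripper is mounted at the origin on the work surface. World frame = base frame: x ahead of the robot, y to its left, z up, the work surface at z = 0. Lengths are in mm, angles in degrees, forces in N, time in s.
With the tool pointing down it reaches from about 350 to 925 mm from the base axis. Payload 6.4 kg.
Tool frame: the origin (TCP) lies at the very end of the fingers, on their centre line; the grasp point (between the pads) lies 19 mm behind it (ctrl.tcp_to_grasp is the distance from the TCP to the grasp point, in mm); z points along the fingers, x is the direction in which the jaws open and shut, and the axes are right-handed (so a half turn about z gives the same grasp; the last joint's range is limited). The gripper opens to 94 mm and grips with 3 to 60 N. Pads are 16 mm wide; open, the fingers measure 119 mm over their backs; the gripper's body (75 mm by 177 mm) begins 78 mm behind the grasp point.
Start: joints at [54.368, 14.043, 89.255, -0, 76.702, -9.975], TCP at [281.438, 585.924, 205.455] pointing down, gripper open.
Joint ranges: [-179.41, 179.41], [-58.25, 129.5], [7.25, 145.43], [-54.29, 234.29], [11.92, 165.04], [-157.13, 157.13]. Speed limits (degrees/s): [147.25, 147.25, 180, 180, 180, 180].

INTERFACE

Orientations are given as [roll, pitch, yaw] about the fixed x, y, z axes, in that order (R = Rz(yaw) Ry(pitch) Rx(roll)).
In Python, from station import ctrl, imaging gives the robot as it stands. The module is installed in compiled form; this text tells all that it offers.
- The arm moves only by the shell command python3 -m creep 'ROWS' [FORCE]. ROWS is a JSON object of lists of equal length, an entry for each row: "claw": the gripper's target within -1 to 1 (shut at 1, half-way at 0, fully open at -1); "linear": the shift along the tool's x, y, z in cm, a list of three; "turn": the turn about the tool's z in degrees. In form: {"claw": [claw, ...], "linear": [[tx, ty, tz], ...], "turn": [turn, ...]}. A call has 1 to 5 rows; each row is the pose to reach, as a shift and turn from the pose commanded when the call began, along the tool's axes at that moment; what a row does not reach only later rows make up. A row lasts 1/8 s, in which the tool goes at most 62.5 mm and 10.7 degrees, less where a joint would pass 70% of its speed; a pose out of reach is approached as far as the arm can. A call with a gripper value outside its range is refused whole. The fingers move at their own pace and stop on an object; FORCE is the grip in N (left out, the last holds). Time passes only in rows, so rows that repeat a pose let the fingers close. It gives the time, the measured TCP pose, the force and the opening at its end, in the units of the state.
- ctrl.observe(): the state, without advancing time (a new reading comes with each control period).
- imaging.read_camera(name): name is "scene" or "top" or "wrist"; returns (picture, depth): 400x640x3 uint8, red, green, blue; 400x640 float32, mm along the optical axis (not along the pixel's ray), 0 where there is no reading.
- imaging.get_calibration(name): a dict with "intrinsics" (3x3 intrinsics, pixels), "world_from_camera" (4x4, takes a point from camera to world coordinates). Camera axes: x right, y up, looking along -z (the intrinsics and any distortion apply to the point x, -y, -z); pixel columns grow to the right and rows downward; lengths in mm; the calibration is good to about 2 mm. The wrist camera is an equidistant fisheye: a pixel r from the principal point sees the ray r / f radians off the axis. A picture is of the moment at which its call begins: read the wrist's pose just before it. get_calibration takes no time and is no camera call; for the wrist camera it gives the pose at the moment of the call.
- ctrl.finish_job(): hands the job in, once; it reports no verdict.
The state is a dict: "clock": time; "qpos": joint angles; "qvel": joint speeds; "joint_efforts": joint torques, N m; "eef_pos": TCP position; "orientation": TCP orientation; "wrist_force": force on the tool from outside, world axes, zero at the start; "wrist_torque": the same for the moment, N m; "grip_width": opening from 0.0 (shut) to 1.0 (fully open).
Only numpy, scipy, OpenCV 4.12 (cv2) and the standard library are available. Lean on these libraries where they do the work, as an engineer would, in place of code of your own. Each camera call takes 0.05 s, during which the arm holds its last target. There are 200 camera calls.

## Working session

There is one attempt and no reset: what is moved stays moved. The work goes in short steps, Python scripts to look and compute and a shell command to move; the robot and the scene stay as the last step left them, time stands still between calls to the robot, and variables do not carry over. Pictures are saved under pics/ and viewed, about 8 in all and at most 12, crops included, and the job is handed in when it is done.

```bash
mkdir -p pics; cat > h.py <<'E'
import numpy as np, cv2
from station import ctrl, imaging
def grab(n):
    c=imaging.get_calibration(n); p,d=imaging.read_camera(n); return p,d,np.array(c["intrinsics"]),np.array(c["world_from_camera"])
def save(p,name): cv2.imwrite("pics/"+name,cv2.cvtColor(p,cv2.COLOR_RGB2BGR))
def cloud(d,K,T):
    v,u=np.mgrid[:d.shape[0],:d.shape[1]]
    x=(u-K[0,2])/K[0,0]*d; y=(v-K[1,2])/K[1,1]*d
    P=np.stack([x,-y,-d,np.ones_like(d)],-1)@T.T
    return P[...,:3]
E
python3 - <<'E'
from h import *
print(ctrl.observe())
for n in("scene","top"):
    p,d,K,T=grab(n); np.savez(n,p=p,d=d,K=K,T=T); print(n,K,T.round(3)); save(p,n+".png")
E
```

```text
{'clock': 0.0, 'qpos': array([ 5.43694140e+01,  1.40838187e+01,  8.93228519e+01, -9.55537023e-04,
        7.67041067e+01, -9.97501458e+00]), 'qvel': array([ 0.07729434, -0.01684108, -0.01920899,  0.04154447, -0.00929141,
       -0.01959492]), 'joint_efforts': array([ 5.85040416e-04, -4.15845466e+01, -3.14597082e+01,  6.84494711e-02,
        3.32876737e-02, -1.70633025e-04]), 'eef_pos': array([281.06572246, 585.42403201, 204.36805947]), 'orientation': array([-1.79981727e+02,  1.09263751e-01,  6.43446667e+01]), 'wrist_force': array([-0.10103737,  0.44417506,  0.32871777]), 'wrist_torque': array([-0.07441031, -0.00374209, -0.00317907]), 'grip_width': 1.0001331323499627}
scene [[362.33573577   0.         320.29476359]
 [  0.         362.33573577 198.71832241]
 [  0.           0.           1.        ]] [[ 6.060000e-01 -4.510000e-01  6.550000e-01  1.372242e+03]
 [ 7.950000e-01  3.220000e-01 -5.140000e-01 -6.179470e+02]
 [ 2.100000e-02  8.320000e-01  5.540000e-01  7.232660e+02]
 [ 0.000000e+00  0.000000e+00  0.000000e+00  1.000000e+00]]
top [[476.91697567   0.         323.39539422]
 [  0.         476.91697567 202.08215439]
 [  0.           0.           1.        ]] [[-1.500000e-02  9.820000e-01 -1.900000e-01  3.840400e+02]
 [-1.000000e+00 -1.400000e-02  7.000000e-03 -1.241000e+00]
 [ 4.000000e-03  1.900000e-01  9.820000e-01  1.243576e+03]
 [ 0.000000e+00  0.000000e+00  0.000000e+00  1.000000e+00]]
```

View pics/top.png

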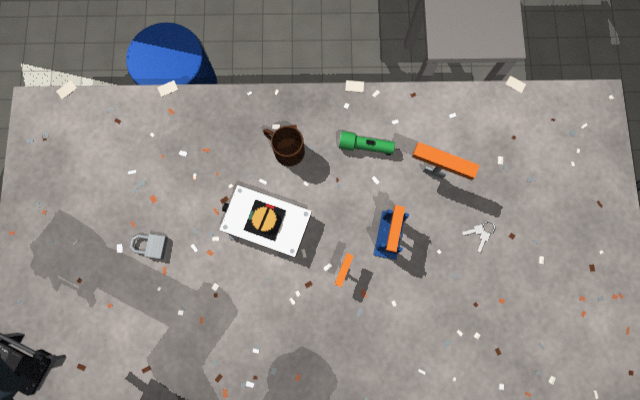

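View pics/scene.png

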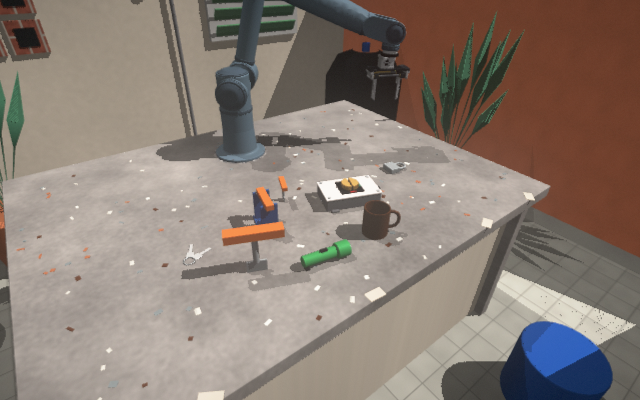

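The top view shows the switch box at (266,220) with the latch slot, the driver in the blue rest at (396,228), a larger look-alike at (445,160) and a smaller one at (344,270). The scene view agrees.

```bash
python3 - <<'E'
from h import *
f=np.load("top.npz"); p,d,K,T=f["p"],f["d"],f["K"],f["T"]; P=cloud(d,K,T)
hsv=cv2.cvtColor(p,cv2.COLOR_RGB2HSV); H,S,V=[hsv[...,i].astype(int) for i in range(3)]
def rep(name,m,box,zr):
    m=m.copy(); k=np.zeros_like(m); k[box[1]:box[3],box[0]:box[2]]=1; m&=k
    m&=(P[...,2]>zr[0])&(P[...,2]<zr[1]); q=P[m]
    r=cv2.minAreaRect(q[:,:2].astype(np.float32)); b=cv2.boxPoints(r)
    e0,e1=b[1]-b[0],b[2]-b[1]; L=e0 if np.linalg.norm(e0)>np.linalg.norm(e1) else e1
    print(name,m.sum(),"c",np.round(r[0],1),"size",np.round(r[1],1),"long axis deg",np.degrees(np.arctan2(L[1],L[0])).round(1),"z",np.median(q[:,2]).round(1))
org=(H<14)&(S>170)&(V>120)
rep("driver",org,(375,195,415,260),(100,130))
rep("small",org,(330,250,360,290),(30,150))
rep("big",org,(405,135,485,185),(60,250))
rep("blue",(H>100)&(H<125)&(S>120),(365,190,420,265),(-10,125))
rep("cover",(V>180)&(S<40),(215,180,315,260),(40,60))
rep("brass",(H>10)&(H<28)&(S>110)&(V>120),(245,198,285,240),(60,80))
c=(P[...,2]>40)&(P[...,2]<60); k=np.zeros_like(c); k[180:262,215:318]=1; rep("box",c,(215,180,318,262),(44,60))
for n,m in(("red",((H<8)|(H>172))&(S>150)),("green",(H>45)&(H<85)&(S>120))):
    k=np.zeros_like(m); k[195:245,240:292]=1; m&=k; v,u=np.nonzero(m); print(n,len(u),u.mean(),v.mean(),np.median(P[m],0))
crop=cv2.resize(p[180:262,215:420],None,fx=3.9,fy=3.9,interpolation=cv2.INTER_CUBIC); save(crop,"crop1.png")
E
```

```text
driver 466 c [ 536.5 -180. ] size [ 24.1 109.6] long axis deg -13.3 z 113.5
small 220 c [442.5 -56. ] size [16.8 79. ] long axis deg -22.6 z 75.4
big 891 c [ 695.8 -303.5] size [154.7  35.9] long axis deg 67.1 z 143.6
blue 597 c [ 533.9 -179.1] size [ 60.5 118.2] long axis deg -14.3 z 7.0
cover 2707 c [570.  138.3] size [202.8 123.1] long axis deg 69.6 z 49.9
brass 384 c [570. 140.] size [58.2 58.4] long axis deg -22.6 z 69.7
box 3433 c [569.4 137.9] size [203.9 124. ] long axis deg 69.5 z 50.4
red 27 269.7037037037037 206.2962962962963 [605.55232647 126.56748271  53.88453175]
green 0 nan nan [nan nan nan]<stdin>:19: RuntimeWarning: Mean of empty slice.
  ret = ret.dtype.type(ret / rcount)
  return _methods._mean(a, axis=axis, dtype=dtype,
  ret = um.true_divide(
```

View pics/crop1.png

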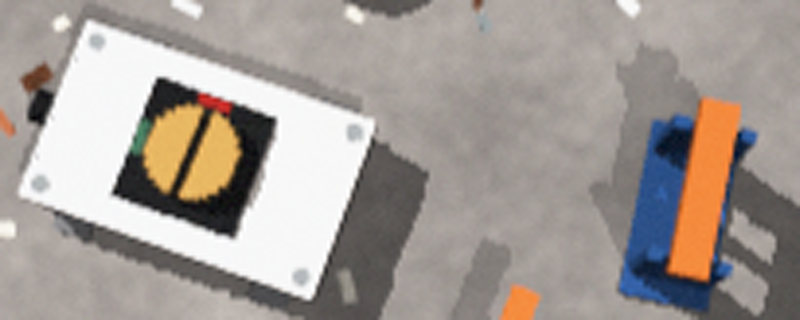

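```bash
cat >> h.py <<'E'
def go(x,y,z,yaw):
    s=ctrl.observe(); q=s["eef_pos"]; a=np.radians(s["orientation"][2]); D=np.array([x,y,z])-q
    t=np.array([D[0]*np.cos(a)+D[1]*np.sin(a), D[0]*np.sin(a)-D[1]*np.cos(a), -D[2]])/10
    print("shift cm",t.round(2),"turn",round(-((yaw-s["orientation"][2]+180)%360-180),2),"now",q.round(1),s["orientation"].round(2),"t",round(s["clock"],2),"F",s["wrist_force"].round(1),"M",s["wrist_torque"].round(2),"w",round(s["grip_width"],3))
E
python3 -c "
from h import *
go(536.5,-180,200,76.7)"
```

```text
shift cm [-57.94  56.16   0.45] turn -12.36 now [281.1 585.5 204.5] [-1.7998e+02  1.0000e-01  6.4340e+01] t 0.1 F [ 1.3  0.5 -0.4] M [ 0.04 -0.07  0.02] w 0.999
```

```bash
python3 -m creep '{"claw":[-1,-1,-1,-1,-1],"linear":[[-57.9,56.2,0.4],[-57.9,56.2,0.4],[-57.9,56.2,0.4],[-57.9,56.2,0.4],[-57.9,56.2,0.4]],"turn":[-12.4,-12.4,-12.4,-12.4,-12.4]}' 40; python3 -c "
from h import *
go(536.5,-180,200,76.7)"
```

```text
clock: 0.72
eef_pos: [380.6, 287.6, 203.6]
orientation: [-180.0, 0.0, 76.8]
wrist_force: [0.7, -0.9, 0.8]
grip_width: 1.003
shift cm [-41.95  25.88   0.36] turn 0.07 now [380.6 287.6 203.6] [-1.800e+02  1.000e-02  7.677e+01] t 0.72 F [ 0.7 -0.9  0.8] M [ 0.06  0.   -0.04] w 1.003
```

```bash
for i in 1; do python3 -m creep '{"claw":[-1,-1,-1,-1,-1],"linear":[[-41.9,25.9,0.3],[-41.9,25.9,0.3],[-41.9,25.9,0.3],[-41.9,25.9,0.3],[-41.9,25.9,0.3]],"turn":[0,0,0,0,0]}' 40; done; python3 -c "
from h import *
go(536.5,-180,200,76.7)"
```

```text
clock: 1.35
eef_pos: [479.6, -8.8, 201.8]
orientation: [180.0, -0.0, 76.7]
wrist_force: [0.9, -0.3, -0.0]
grip_width: 1.001
shift cm [-15.35   9.47   0.18] turn 0.03 now [479.6  -8.8 201.8] [ 1.7999e+02 -1.0000e-02  7.6730e+01] t 1.35 F [ 0.9 -0.3 -0. ] M [ 0.01  0.01 -0.  ] w 1.001
```

```bash
python3 -m creep '{"claw":[-1,-1,-1,-1,-1],"linear":[[-15,9.3,0],[-15,9.3,0],[-15,9.3,0],[-15,9.3,0],[-15,9.3,0]],"turn":[0,0,0,0,0]}' 40; python3 - <<'E'
from h import *
go(536.5,-180,200,76.7)
p,d,K,T=grab("wrist"); save(p,"w1.png"); np.savez("w1",p=p,d=d,K=K,T=T); print(K,T.round(3))
E
```

```text
clock: 1.98
eef_pos: [535.1, -173.6, 201.4]
orientation: [-179.9, -0.0, 76.7]
wrist_force: [0.7, -0.8, -0.4]
grip_width: 1.0
shift cm [-0.6   0.28  0.14] turn 0.04 now [ 535.1 -173.6  201.4] [-1.7992e+02 -4.0000e-02  7.6740e+01] t 1.98 F [ 0.7 -0.8 -0.4] M [ 0.03 -0.01 -0.01] w 1.0
[[309.70691629   0.         313.39666102]
 [  0.         309.70691629 196.06911454]
 [  0.           0.           1.        ]] [[ 2.30000e-01 -9.41000e-01 -2.48000e-01  4.63248e+02]
 [ 9.73000e-01  2.23000e-01  5.80000e-02 -1.57178e+02]
 [ 0.00000e+00 -2.55000e-01  9.67000e-01  3.80338e+02]
 [ 0.00000e+00  0.00000e+00  0.00000e+00  1.00000e+00]]
```

View pics/w1.png

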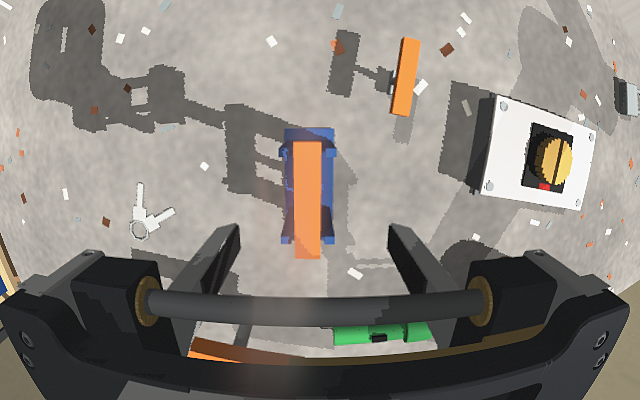

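The wrist view shows the bar at (307,200) between the jaws, lying in both notches.

```bash
cat >> h.py <<'E'
def wpts(uv,z,K,T):
    "wrist pixels (N,2) -> world on plane z (fisheye)"
    q=(np.asarray(uv,float)-K[:2,2])/K[0,0]; r=np.linalg.norm(q,axis=1); s=np.where(r>1e-9,np.sin(r)/np.maximum(r,1e-9),1)
    D=np.c_[q[:,0]*s,-q[:,1]*s,-np.cos(r)]@T[:3,:3].T; o=T[:3,3]
    return o+D*((z-o[2])/D[:,2])[:,None]
def rect(P):
    r=cv2.minAreaRect(P[:,:2].astype(np.float32)); b=cv2.boxPoints(r); e0,e1=b[1]-b[0],b[2]-b[1]
    L=e0 if np.linalg.norm(e0)>np.linalg.norm(e1) else e1
    return np.round(r[0],1),np.round(r[1],1),np.degrees(np.arctan2(L[1],L[0])).round(1)
def blob(m,box):
    k=np.zeros(m.shape,np.uint8); x0,y0,x1,y1=box; k[y0:y1,x0:x1]=m[y0:y1,x0:x1]
    n,l,s,_=cv2.connectedComponentsWithStats(k); i=1+np.argmax(s[1:,4]); v,u=np.nonzero(l==i); return np.c_[u,v]
def hsv(p):
    h=cv2.cvtColor(p,cv2.COLOR_RGB2HSV).astype(int); return h[...,0],h[...,1],h[...,2]
E
python3 - <<'E'
from h import *
f=np.load("w1.npz"); p,K,T=f["p"],f["K"],f["T"]; H,S,V=hsv(p)
print("bar",rect(wpts(blob((H<16)&(S>120)&(V>120),(270,125,345,265)),114,K,T)))
b=blob((H>100)&(H<125)&(S>100),(270,120,345,250)); 
print("base end z6",rect(wpts(b[b[:,1]<141],6,K,T)), "tops z106:",)
print("brass",rect(wpts(blob((H>10)&(H<28)&(S>110)&(V>120),(525,130,575,190)),70,K,T)))
print("cover",rect(wpts(blob((S<40)&(V>150),(470,85,605,215)),50,K,T)))
go(536.5,-180,86,76.7)
E
```

```text
bar (array([ 536.2, -180.3]), array([ 24.3, 110.1]), np.float32(-13.6))
base end z6 (array([0., 0.]), array([0., 0.]), np.float32(0.0)) tops z106:
brass (array([564.2, 124.6]), array([26.2, 59.3]), np.float32(-22.5))
cover (array([574.1, 148.7]), array([280.4, 207.2]), np.float32(85.8))
shift cm [-0.65  0.29 11.56] turn 0.09 now [ 535.2 -173.   201.6] [-1.7994e+02 -3.0000e-02  7.6790e+01] t 2.02 F [-1.3  0.4 -0.4] M [-0.    0.04  0.02] w 0.999
```

```bash
python3 -m creep '{"claw":[-1,-1,-1,-1,-1],"linear":[[-0.65,0.3,3],[-0.65,0.3,7],[-0.65,0.3,10.8],[-0.65,0.3,11.5],[-0.65,0.3,11.5]],"turn":[0,0,0,0,0]}' 40; python3 -c "
from h import *
go(536.3,-180.2,86,76.5)"
```

```text
clock: 2.65
eef_pos: [537.4, -180.5, 87.8]
orientation: [180.0, 0.0, 76.8]
wrist_force: [-0.2, 0.2, 0.3]
grip_width: 1.001
shift cm [ 0.01 -0.11  0.18] turn 0.31 now [ 537.4 -180.5   87.8] [1.7997e+02 1.0000e-02 7.6810e+01] t 2.65 F [-0.2  0.2  0.3] M [0.01 0.01 0.05] w 1.001
```

```bash
python3 -m creep '{"claw":[-1,0.5,1,1,1],"linear":[[0,-0.1,0.1],[0,-0.1,0.1],[0,-0.1,0.1],[0,-0.1,0.1],[0,-0.1,0.1]],"turn":[0.3,0.3,0.3,0.3,0.3]}' 45;python3 -m creep '{"claw":[1,1,1,1],"linear":[[0,0,0],[0,0,0],[0,0,0],[0,0,0]],"turn":[0,0,0,0]}' 45; python3 -c "
from h import *
go(536.3,-180.2,86,76.5)"
```

```text
clock: 3.28
eef_pos: [536.1, -181.0, 86.1]
orientation: [180.0, 0.0, 76.4]
wrist_force: [0.5, 0.7, -0.3]
grip_width: 0.612
clock: 3.78
eef_pos: [536.1, -180.8, 86.0]
orientation: [-180.0, -0.0, 76.4]
wrist_force: [-0.1, 1.5, -0.0]
grip_width: 0.252
shift cm [ 0.06  0.   -0.  ] turn -0.06 now [ 536.1 -180.8   86. ] [-1.800e+02 -2.000e-02  7.644e+01] t 3.77 F [-0.1  1.5 -0. ] M [ 0.15 -0.03  0.04] w 0.252
```

```bash
python3 -m creep '{"claw":[1,1,1,1,1],"linear":[[0,0,-1],[0,0,-4],[0,0,-9],[0,0,-12],[0,0,-12]],"turn":[0,0,0,0,0]}' 45; python3 -c "
from h import *
go(600,75,205,67.5)"
```

```text
clock: 4.4
eef_pos: [537.6, -181.9, 209.2]
orientation: [179.7, 0.1, 76.4]
wrist_force: [2.0, 0.0, -1.3]
grip_width: 0.252
shift cm [26.43  0.05  0.42] turn 8.94 now [ 537.6 -181.9  209.2] [1.7966e+02 1.1000e-01 7.6440e+01] t 4.4 F [ 2.   0.  -1.3] M [0.01 0.01 0.04] w 0.252
```

```bash
python3 -m creep '{"claw":[1,1,1,1,1],"linear":[[26.4,0,0.4],[26.4,0,0.4],[26.4,0,0.4],[26.4,0,0.4],[26.4,0,0.4]],"turn":[8.9,8.9,8.9,8.9,8.9]}' 45;python3 -m creep '{"claw":[1,1],"linear":[[0,0,0],[0,0,0]],"turn":[0,0]}' 45; python3 - <<'E'
from h import *
go(600,75,205,67.5)
p,d,K,T=grab("wrist"); save(p,"w2.png"); np.savez("w2",p=p,d=d,K=K,T=T)
p,d,K,T=grab("top"); np.savez("top2",p=p,d=d,K=K,T=T)
E
```

```text
clock: 5.03
eef_pos: [596.8, 79.0, 199.4]
orientation: [-179.8, 0.1, 67.8]
wrist_force: [0.0, -0.4, -1.7]
grip_width: 0.25
clock: 5.28
eef_pos: [597.5, 74.2, 201.2]
orientation: [-179.9, 0.1, 67.4]
wrist_force: [0.3, 0.4, -1.4]
grip_width: 0.248
shift cm [ 0.17  0.2  -0.38] turn -0.05 now [597.5  74.2 201.2] [-1.7993e+02  5.0000e-02  6.7450e+01] t 5.28 F [ 0.3  0.4 -1.4] M [-0.04  0.05  0.04] w 0.248
```

View pics/w2.png

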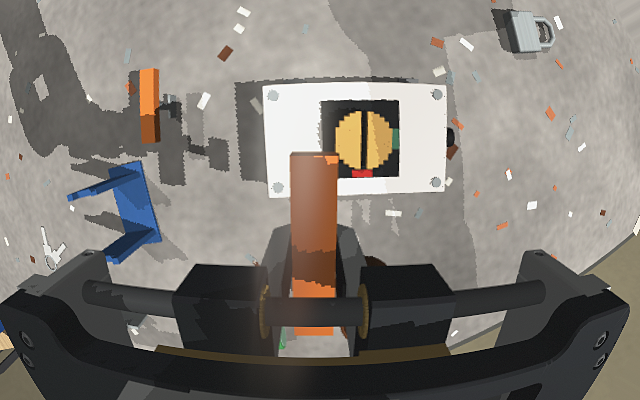

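The wrist view shows the disc at (364,139) with its dark slot unobstructed, red mark at (362,173), green at (397,138). The bar at (314,240) is held straight in the jaws.

```bash
cat > slot.py <<'E'
import sys
from h import *
def slot(p,K,T,box):
    H,S,V=hsv(p); x0,y0,x1,y1=box
    m=(H>10)&(H<30)&(S>100)&(V>110); k=np.zeros(m.shape,np.uint8); k[y0:y1,x0:x1]=m[y0:y1,x0:x1]
    v,u=np.nonzero(k); hull=cv2.convexHull(np.c_[u,v].astype(np.int32))
    P=wpts(hull[:,0,:],70,K,T); c,r=cv2.minEnclosingCircle(P[:,:2].astype(np.float32)); c=np.array(c)
    full=np.zeros_like(k); cv2.fillConvexPoly(full,hull,1)
    v,u=np.nonzero((full==1)&(k==0)&(V<110)); Q=wpts(np.c_[u,v],70,K,T)[:,:2]; Q=Q[np.linalg.norm(Q-c,axis=1)<24]
    vx,vy,x,y=cv2.fitLine(Q.astype(np.float32),cv2.DIST_L2,0,.01,.01).ravel(); a=np.degrees(np.arctan2(vy,vx))
    n=np.array([-vy,vx]); print("disc",c.round(1),"r",round(r,1),"rect",rect(P),"slot ang",a.round(1),"through",np.round([x,y],1),"off centre",((c-[x,y])@n).round(2),"N",len(Q),"spread",np.std((Q-[x,y])@n).round(2))
E
python3 - <<'E'
from slot import *
f=np.load("w2.npz"); p,K,T=f["p"],f["K"],f["T"]; slot(p,K,T,(322,100,398,178)); H,S,V=hsv(p)
print("bar",rect(wpts(blob((H<16)&(S>110)&(V>70),(280,150,345,215)),201.2+28,K,T)))
print("cover",rect(wpts(blob((S<40)&(V>150),(258,78,450,205)),50,K,T)))
go(570,140,160,67)
f=np.load("top2.npz"); p,d,K,T=f["p"],f["d"],f["K"],f["T"]; save(cv2.resize(p[180:262,215:420],None,fx=3.9,fy=3.9),"t2.png")
E
```

```text
disc [575.7 130.4] r 41.7 rect (array([569.3, 132.6]), array([76.9, 61.3]), np.float32(81.2)) slot ang -47.9 through [579.  130.3] off centre -2.34 N 342 spread 8.22
bar (array([561.9,  93.4]), array([14.9, 32.1]), np.float32(-23.9))
cover (array([574.3, 133.2]), array([221.1, 136.1]), np.float32(69.4))
shift cm [ 5.02 -5.1   4.17] turn 0.42 now [597.8  74.1 201.7] [-1.7998e+02  2.0000e-02  6.7420e+01] t 5.38 F [-0.   0.4 -1.1] M [ 0.01 -0.05 -0.06] w 0.25
```

```bash
python3 - <<'E'
from slot import *
f=np.load("w2.npz"); p,K,T=f["p"],f["K"],f["T"].copy(); H,S,V=hsv(p)
print("brass",H[139,350],S[139,350],V[139,350],"bar",H[165,330],S[165,330],V[165,330])
q=p.copy(); q[150:,:339]=0; q[164:,:345]=0; q[168:,:]=0
slot(q,K,T,(332,100,394,170))
c=blob((S<40)&(V>150),(258,78,450,205)); b=wpts(c,50,K,T)
# right-top white edges
t=c[(c[:,1]<95)]; print("top-left/right corner world",wpts([c[np.argmin(c.sum(1))],c[np.argmax(c[:,0]-c[:,1])],c[np.argmax(c.sum(1))]],50,K,T).round(1))
E
```

```text
brass 20 137 232 bar 11 151 149
disc [570.  139.6] r 31.7 rect (array([569.5, 140.2]), array([58.4, 57.2]), np.float32(67.9)) slot ang -22.2 through [569.8 140.1] off centre -0.37 N 283 spread 1.8
top-left/right corner world [[477.5  64.6  50. ]
 [546.4 252.2  50. ]
 [662.5 211.6  50. ]]
```

```bash
python3 -m creep '{"claw":[1,1,1,1,1],"linear":[[5,-5.1,0],[5,-5.1,2],[5,-5.1,4],[5,-5.1,4],[5,-5.1,4]],"turn":[0,0,-0.4,-0.4,-0.4]}' 45;python3 -m creep '{"claw":[1,1],"linear":[[0,0,0],[0,0,0]],"turn":[0,0]}' 45; python3 - <<'E'
from h import *
go(569.7,140,156,67.8)
p,d,K,T=grab("wrist"); np.savez("w3",p=p,d=d,K=K,T=T)
s,d,K,T=grab("scene"); 
save(np.hstack([cv2.resize(p[100:300,220:420],(400,400)),cv2.resize(s[150:230,310:390],(400,400))]),"w3.png")
E
```

```text
clock: 6.0
eef_pos: [570.5, 140.3, 162.0]
orientation: [180.0, 0.0, 67.9]
wrist_force: [-0.3, -0.1, -2.0]
grip_width: 0.251
clock: 6.25
eef_pos: [570.5, 141.1, 162.7]
orientation: [179.9, -0.0, 67.9]
wrist_force: [0.0, 0.7, -2.1]
grip_width: 0.25
shift cm [-0.13 -0.03  0.67] turn 0.12 now [570.5 141.1 162.7] [ 1.7994e+02 -3.0000e-02  6.7920e+01] t 6.25 F [ 0.   0.7 -2.1] M [ 0.03 -0.01 -0.04] w 0.25
```

View pics/w3.png

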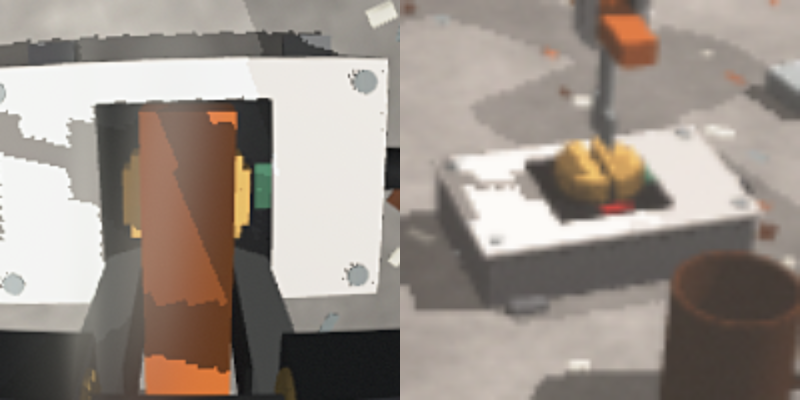

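The blade hangs over the slot (left: bar at (190,200) between the brass halves; right: scene view shows the blade behind and above the slot). Now probing down.

```bash
python3 -m creep '{"claw":[1,1,1,1,1],"linear":[[-0.13,0,1.0],[-0.13,0,1.5],[-0.13,0,1.7],[-0.13,0,1.9],[-0.13,0,2.1]],"turn":[0,0,0,0,0]}' 45;python3 -m creep '{"claw":[1,1],"linear":[[0,0,0],[0,0,0]],"turn":[0,0]}' 45; python3 -c "
from h import *
go(569.7,140,134,67.8)"
```

```text
clock: 6.98
eef_pos: [569.6, 140.2, 141.0]
orientation: [180.0, -0.0, 67.9]
wrist_force: [0.2, -0.7, -1.7]
grip_width: 0.253
clock: 7.22
eef_pos: [569.6, 140.2, 141.2]
orientation: [180.0, -0.0, 67.9]
wrist_force: [0.1, -0.4, -2.7]
grip_width: 0.255
shift cm [-0.01  0.02  0.72] turn 0.14 now [569.6 140.2 141.2] [ 1.7998e+02 -1.0000e-02  6.7940e+01] t 7.22 F [ 0.1 -0.4 -2.7] M [-0.04 -0.01 -0.05] w 0.255
```

Below the disc top with no contact force: the blade is in the slot. Press in.

```bash
python3 -m creep '{"claw":[1,1,1,1,1],"linear":[[0,0,0.4],[0,0,0.7],[0,0,0.9],[0,0,1.1],[0,0,1.2]],"turn":[0,0,0,0,0]}' 50;python3 -m creep '{"claw":[1,1],"linear":[[0,0,0],[0,0,0]],"turn":[0,0]}' 50; python3 -c "
from h import *
go(569.7,140,129,67.8)"
```

```text
clock: 7.85
eef_pos: [569.8, 140.1, 130.0]
orientation: [180.0, -0.0, 67.9]
wrist_force: [-2.5, -1.4, 6.4]
grip_width: 0.253
clock: 8.1
eef_pos: [569.8, 140.1, 130.0]
orientation: [180.0, -0.0, 67.9]
wrist_force: [-2.8, 0.9, 4.9]
grip_width: 0.254
shift cm [-0.01 -0.    0.1 ] turn 0.15 now [569.8 140.1 130. ] [179.96  -0.    67.95] t 8.1 F [-2.8  0.9  4.9] M [-0.17  0.6  -0.01] w 0.254
```

```bash
python3 -m creep '{"claw":[1,1,1,1,1],"linear":[[0,0,0.15],[0,0,0.17],[0,0,0.17],[0,0,0.17],[0,0,0.17]],"turn":[0,0,6,12,20]}' 55; python3 -c "
from h import *
go(569.7,140,128.3,-20.5)"
```

```text
clock: 8.72
eef_pos: [570.5, 140.3, 128.8]
orientation: [179.9, -0.1, 47.7]
wrist_force: [-1.0, 0.1, 6.6]
grip_width: 0.248
shift cm [-0.08 -0.03  0.05] turn 68.2 now [570.5 140.3 128.8] [ 1.7991e+02 -1.1000e-01  4.7700e+01] t 8.72 F [-1.   0.1  6.6] M [-0.04  0.47  0.1 ] w 0.248
```

```bash
python3 -m creep '{"claw":[1,1,1,1,1],"linear":[[0,0,0],[0,0,0],[0,0,0],[0,0,0],[0,0,0]],"turn":[9,18,27,36,45]}' 55;python3 -m creep '{"claw":[1,1,1,1,1],"linear":[[0,0,0],[0,0,0],[0,0,0],[0,0,0],[0,0,0]],"turn":[8,16,22,22,22]}' 55; python3 -c "
from h import *
go(569.7,140,128.3,-20.5)"
```

```text
clock: 9.35
eef_pos: [570.3, 140.4, 128.8]
orientation: [-180.0, -0.1, 2.7]
wrist_force: [-1.8, 1.0, 7.4]
grip_width: 0.25
clock: 9.98
eef_pos: [570.3, 140.4, 128.9]
orientation: [-179.9, -0.1, -19.1]
wrist_force: [-1.7, 0.8, 6.6]
grip_width: 0.252
shift cm [-0.04  0.06  0.06] turn 1.43 now [570.3 140.4 128.9] [-1.7993e+02 -1.0000e-01 -1.9070e+01] t 9.97 F [-1.7  0.8  6.6] M [ 0.01  0.56 -0.08] w 0.252
```

```bash
python3 -m creep '{"claw":[1,1,1,1,1],"linear":[[0,0,0],[0,0,0],[0,0,0],[0,0,0],[0,0,0]],"turn":[2,4,5,5,5]}' 55; python3 -c "
from h import *
go(569.7,140,134,-20.5)"
```

```text
clock: 10.6
eef_pos: [570.3, 140.4, 128.9]
orientation: [-179.9, -0.1, -24.1]
wrist_force: [-1.9, 0.2, 6.7]
grip_width: 0.251
shift cm [-0.04  0.07 -0.51] turn -3.55 now [570.3 140.4 128.9] [-1.7993e+02 -9.0000e-02 -2.4050e+01] t 10.6 F [-1.9  0.2  6.7] M [0.05 0.58 0.08] w 0.251
```

```bash
python3 -m creep '{"claw":[1,1,1,1,1],"linear":[[0,0,0],[0,0,0],[0,0,0],[0,0,0],[0,0,0]],"turn":[1.5,3,3,3,3]}' 55; python3 -c "
from h import *
go(569.7,140,134,-20.5)"
```

```text
clock: 11.22
eef_pos: [570.4, 140.4, 128.9]
orientation: [-179.9, -0.1, -27.0]
wrist_force: [-1.4, 0.2, 6.5]
grip_width: 0.255
shift cm [-0.04  0.07 -0.51] turn -6.49 now [570.4 140.4 128.9] [-1.7993e+02 -1.0000e-01 -2.6990e+01] t 11.22 F [-1.4  0.2  6.5] M [0.01 0.58 0.31] w 0.255
```

Torque rose to 0.31 N m, so it is at the stop. Relax the pressure, back off the twist, lift out and look.

```bash
python3 -m creep '{"claw":[1,1,1,1,1],"linear":[[0,0,-0.2],[0,0,-0.4],[0,0,-0.7],[0,0,-0.8],[0,0,-0.8]],"turn":[0,0,0,-4,-5]}' 55; python3 -c "
from h import *
go(569.7,140,134,-20.5)"; python3 -m creep '{"claw":[1,1,1,1,1],"linear":[[0,0,-1],[0,0,-2],[0,0,-4],[0,0,-6],[0,0,-7]],"turn":[0,0,0,0,0]}' 45; python3 -c "
from h import *
go(536.1,-180.8,210,76.4)
go(570,60,210,-20)"
```

```text
clock: 11.85
eef_pos: [569.1, 140.1, 134.4]
orientation: [180.0, 0.0, -22.1]
wrist_force: [-0.5, 0.4, -2.6]
grip_width: 0.248
shift cm [ 0.06 -0.02  0.04] turn -1.58 now [569.1 140.1 134.4] [ 1.7998e+02  5.0000e-02 -2.2080e+01] t 11.85 F [-0.5  0.4 -2.6] M [-0.05 -0.03 -0.01] w 0.248
clock: 12.48
eef_pos: [570.4, 140.2, 208.0]
orientation: [-179.9, -0.2, -22.1]
wrist_force: [-0.3, 0.1, -2.0]
grip_width: 0.253
shift cm [ 8.88 31.04 -0.2 ] turn -98.46 now [570.4 140.2 208. ] [-1.7992e+02 -1.7000e-01 -2.2060e+01] t 12.47 F [-0.3  0.1 -2. ] M [-0.08  0.08 -0.04] w 0.253
shift cm [ 2.98  7.45 -0.2 ] turn -2.06 now [570.4 140.2 208. ] [-1.7992e+02 -1.7000e-01 -2.2060e+01] t 12.47 F [-0.3  0.1 -2. ] M [-0.08  0.08 -0.04] w 0.253
```

```bash
python3 -m creep '{"claw":[1,1,1,1,1],"linear":[[8.9,31,-0.2],[8.9,31,-0.2],[8.9,31,-0.2],[8.9,31,-0.2],[8.9,31,-0.2]],"turn":[-98.4,-98.4,-98.4,-98.4,-98.4]}' 45; python3 - <<'E'
from h import *
go(536.1,-180.8,210,76.4)
p,d,K,T=grab("top"); np.savez("top3",p=p,d=d,K=K,T=T); P=cloud(d,K,T)
H,S,V=hsv(p); k=blob((H>10)&(H<28)&(S>110)&(V>120),(245,198,285,240)); print("disc z",np.median(P[k[:,1],k[:,0],2]), len(k))
s,_,_,_=grab("scene"); save(np.hstack([cv2.resize(p[180:260,225:305],(400,400)),cv2.resize(s[150:230,310:390],(400,400))]),"w4.png")
E
```

```text
clock: 13.1
eef_pos: [539.3, -147.0, 207.7]
orientation: [180.0, -0.0, 27.6]
wrist_force: [0.3, 0.2, -0.8]
grip_width: 0.252
shift cm [-1.85  2.84 -0.23] turn -48.82 now [ 539.3 -147.   207.7] [ 1.7998e+02 -2.0000e-02  2.7580e+01] t 13.1 F [ 0.3  0.2 -0.8] M [-0.07  0.03 -0.03] w 0.252
disc z 69.52474850557451 210
```

View pics/w4.png

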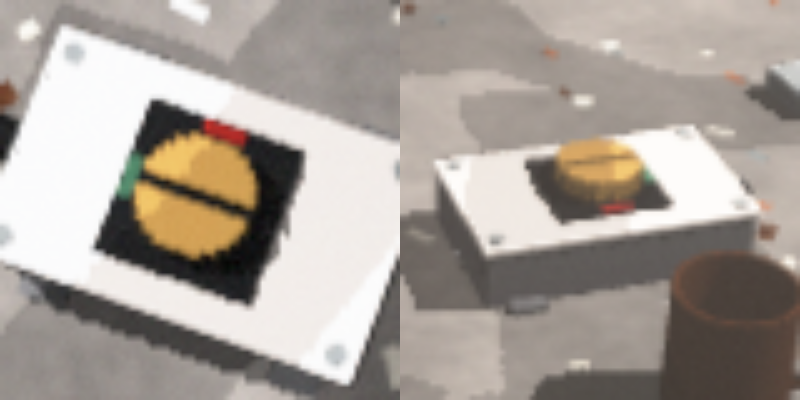

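```bash
python3 - <<'E'
from h import *
for n in("top","top3"):
    f=np.load(n+".npz"); p,d,K,T=f["p"],f["d"],f["K"],f["T"]
    def w(uv,z):
        D=np.c_[(uv[:,0]-K[0,2])/K[0,0],-(uv[:,1]-K[1,2])/K[1,1],-np.ones(len(uv))]@T[:3,:3].T; return (T[:3,3]+D*((z-T[2,3])/D[:,2])[:,None])[:,:2].astype(np.float32)
    H,S,V=hsv(p); m=((H>10)&(H<30)&(S>90)&(V>100)); k=np.zeros(m.shape,np.uint8); k[198:240,245:285]=m[198:240,245:285]
    v,u=np.nonzero(k); hull=cv2.convexHull(np.c_[u,v].astype(np.int32)); full=np.zeros_like(k); cv2.fillConvexPoly(full,hull,1)
    c,r=cv2.minEnclosingCircle(w(hull[:,0].astype(float),70))
    v,u=np.nonzero((full==1)&(k==0)); Q=w(np.c_[u,v].astype(float),70); wt=255-V[v,u]; Q=Q[np.linalg.norm(Q-c,axis=1)<26]
    l=cv2.fitLine(Q,cv2.DIST_L2,0,.01,.01).ravel(); print(n,"slot",np.degrees(np.arctan2(l[1],l[0])),"c",c,r,len(Q))
    g=np.zeros(V.shape,np.uint8); g[190:250,235:300]=((V<60)|(full==1)|(k==1)|(((H<8)|(H>172))&(S>150))|((H>45)&(H<90)&(S>80)))[190:250,235:300]
    b=blob(g,(235,190,300,250)); print("plate",rect(w(b.astype(float),53)),len(b))
    b=blob((V>165)&(S<40),(215,175,318,262)); print("cover",rect(w(b.astype(float),50)))
E
```

```text
top slot -22.397903 c (571.4080810546875, 139.90077209472656) 31.6467342376709 48
plate (array([570.7, 139.8]), array([81.5, 80.5]), np.float32(69.5)) 994
cover (array([577.6, 135.7]), array([256.6, 220.4]), np.float32(89.1))
top3 slot 69.91012 c (571.3592529296875, 140.0699920654297) 31.68292999267578 38
plate (array([570.6, 139.6]), array([81.8, 80.7]), np.float32(69.6)) 997
cover (array([583.8, 138.7]), array([262.8, 208. ]), np.float32(89.2))
```

```bash
python3 -m creep '{"claw":[1,1,1,1,1],"linear":[[-1.8,2.8,0],[-1.8,2.8,0],[-1.8,2.8,0],[-1.8,2.8,0],[-1.8,2.8,0]],"turn":[-48.8,-48.8,-48.8,-48.8,-48.8]}' 45;python3 -m creep '{"claw":[1,1],"linear":[[0,0,0],[0,0,0]],"turn":[0,0]}' 45; python3 -c "
from h import *
go(536.1,-180.8,110,76.4)"
```

```text
clock: 13.82
eef_pos: [536.6, -177.6, 207.3]
orientation: [-180.0, -0.0, 76.2]
wrist_force: [0.5, 0.6, -1.8]
grip_width: 0.249
clock: 14.08
eef_pos: [536.6, -178.0, 207.2]
orientation: [-180.0, -0.0, 76.0]
wrist_force: [-0.2, 0.2, -2.4]
grip_width: 0.256
shift cm [-0.29  0.02  9.72] turn -0.44 now [ 536.6 -178.   207.2] [-1.800e+02 -1.000e-02  7.596e+01] t 14.07 F [-0.2  0.2 -2.4] M [ 0.03 -0.02 -0.  ] w 0.256
```

Slot now at 69.9° against box y at 69.5°, and the disc top is at 69.5 mm: locked and sprung up. Now returning the driver.

```bash
python3 -m creep '{"claw":[1,1,1,1,1],"linear":[[-0.3,0,2],[-0.3,0,6],[-0.3,0,10],[-0.3,0,11.4],[-0.3,0,11.7]],"turn":[-0.4,-0.4,-0.4,-0.4,-0.4]}' 45;python3 -m creep '{"claw":[1,1],"linear":[[0,0,0],[0,0,0]],"turn":[0,0]}' 45; python3 -c "
from h import *
go(536.1,-180.8,86,76.4)"
```

```text
clock: 14.7
eef_pos: [535.4, -181.1, 89.1]
orientation: [-179.9, -0.0, 76.4]
wrist_force: [-0.3, -0.7, -1.5]
grip_width: 0.251
clock: 14.95
eef_pos: [536.9, -181.9, 91.7]
orientation: [179.8, 0.1, 76.4]
wrist_force: [-0.1, -0.3, -1.2]
grip_width: 0.251
shift cm [ 0.09 -0.1   0.57] turn 0.05 now [ 536.9 -181.9   91.7] [1.7984e+02 5.0000e-02 7.6450e+01] t 14.95 F [-0.1 -0.3 -1.2] M [ 0.05 -0.02 -0.02] w 0.251
```

```bash
python3 -m creep '{"claw":[1,1,1,1,1],"linear":[[0.1,-0.1,0.2],[0.1,-0.1,0.4],[0.1,-0.1,0.55],[0.1,-0.1,0.55],[0.1,-0.1,0.55]],"turn":[0,0,0,0,0]}' 30; python3 -c "
from h import *
go(536.1,-180.8,86,76.4)"
```

```text
clock: 15.58
eef_pos: [535.2, -180.1, 86.0]
orientation: [-180.0, 0.0, 76.5]
wrist_force: [-3.7, 2.3, 7.7]
grip_width: 0.255
shift cm [-0.04  0.1  -0.  ] turn 0.06 now [ 535.2 -180.1   86. ] [-179.98    0.     76.46] t 15.57 F [-3.7  2.3  7.7] M [0.41 0.69 0.07] w 0.255
```

```bash
python3 -m creep '{"claw":[1,0.6,0.3,-0.3,-1],"linear":[[0,0,-0.08],[0,0,-0.08],[0,0,-0.08],[0,0,-0.08],[0,0,-0.08]],"turn":[0,0,0,0,0]}' 10;python3 -m creep '{"claw":[-1,-1,-1,-1,-1],"linear":[[0,0,-0.08],[0,0,-0.08],[0,0,-0.08],[0,0,-0.08],[0,0,-0.08]],"turn":[0,0,0,0,0]}' 10; python3 -m creep '{"claw":[-1,-1,-1,-1,-1],"linear":[[0,0,-2],[0,0,-6],[0,0,-11],[0,0,-13],[0,0,-13]],"turn":[0,0,0,0,0]}' 10; python3 -m creep '{"claw":[-1,-1,-1,-1,-1],"linear":[[0,-15,0],[0,-15,0],[0,-15,0],[0,-15,0],[0,-15,0]],"turn":[0,0,0,0,0]}' 10;python3 - <<'E'
from h import *
go(536,-180,200,76)
p,d,K,T=grab("top"); s,ds,K2,T2=grab("scene"); np.savez("top4",p=p,d=d,K=K,T=T)
save(np.vstack([cv2.resize(p[120:270,120:520],(800,300),interpolation=cv2.INTER_CUBIC),cv2.resize(s[140:280,170:430],(557,300))[:, :].copy() if 0 else cv2.resize(s[150:280,150:497],(800,300),interpolation=cv2.INTER_CUBIC)]),"end.png")
P=cloud(d,K,T); H,S,V=hsv(p); k=blob((H<14)&(S>150)&(V>100),(375,190,420,262)); q=P[k[:,1],k[:,0]]; print("driver",rect(q),np.percentile(q[:,2],[5,50,95]).round(1))
E
```

```text
clock: 16.2
eef_pos: [535.1, -180.2, 85.2]
orientation: [-180.0, -0.0, 76.4]
wrist_force: [-0.6, 0.4, -1.3]
grip_width: 0.524
clock: 16.82
eef_pos: [535.1, -180.1, 86.2]
orientation: [180.0, 0.0, 76.4]
wrist_force: [-0.0, 0.6, -0.2]
grip_width: 0.998
clock: 17.45
eef_pos: [535.9, -180.6, 217.9]
orientation: [179.8, 0.1, 76.4]
wrist_force: [0.4, 0.6, 0.0]
grip_width: 1.005
clock: 18.08
eef_pos: [389.5, -145.0, 215.3]
orientation: [-179.9, -0.0, 76.4]
wrist_force: [-0.1, -0.8, 0.2]
grip_width: 1.0
shift cm [ 0.03 15.06  1.53] turn 0.44 now [ 389.5 -145.   215.3] [-1.7993e+02 -4.0000e-02  7.6440e+01] t 18.07 F [-0.1 -0.8  0.2] M [-0.01 -0.04  0.  ] w 1.0
driver (array([ 469.1, -119.1]), array([ 65.5, 283.2]), np.float32(-41.1)) [107.  113.6 117.4]
```

View pics/end.png

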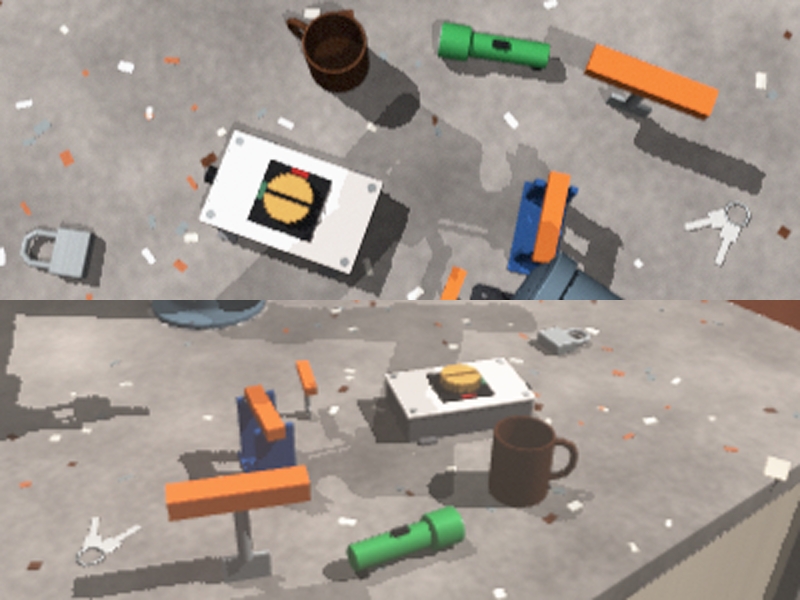

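The final picture shows the bar in both notches of the rest, the slot pointing at the green mark and the bystanders in place. One last level check, then hand in.

```bash
python3 - <<'E'
from h import *
for n in("top","top4"):
    f=np.load(n+".npz"); p,d,K,T=f["p"],f["d"],f["K"],f["T"]; P=cloud(d,K,T); H,S,V=hsv(p)
    m=(H<14)&(S>150)&(V>100)&(P[...,2]>105)&(P[...,2]<125); k=blob(m,(375,195,415,260)); q=P[k[:,1],k[:,0]]
    A=np.c_[q[:,:2]-q[:,:2].mean(0),np.ones(len(q))]; print(n,rect(q),np.linalg.lstsq(A,q[:,2],rcond=None)[0].round(3))
    for nm,mm,b in(("green",(H>45)&(H<85)&(S>120),(330,125,400,160)),("mug",(S>80)&(V<110),(262,120,310,170)),("keys",(V>160)&(S<40),(460,215,500,255)),("lock",(P[...,2]>10),(125,225,170,265))): print(nm,blob(mm,b).mean(0).round(1),end=" ")
    print()
ctrl.finish_job(); print(ctrl.observe()["clock"])
E
```

```text
top (array([ 536.3, -180.1]), array([ 24.6, 109.8]), np.float32(-13.3)) [ 0.00000e+00 -2.60000e-02  1.13561e+02]
green [364.7 143.3] mug [286.7 144.4] keys [482.8 237.5] lock [151.1 245.9] 
top4 (array([ 535.1, -180.4]), array([ 24.3, 109.6]), np.float32(-13.6)) [-8.00000e-03 -4.10000e-02  1.13692e+02]
green [364.7 143.2] mug [286.7 144.5] keys [480.  236.3] lock [151.1 245.9] 
the job is handed in; nothing more can be done
the job is handed in; nothing more can be done
```

I took the driver from its rest, locked the latch with it, and hung it back on the rest. I handed the job in after about 18 s of the 64 s allowed.

- **Latch:** I pressed it in and turned it clockwise until the torque rose to 0.31 N m at the stop. It came up when I released the pressure. In the top view afterwards the slot lay at 69.9°, with the box's y axis at 69.5°, and the disc's top was back at 69.5 mm.
- **Driver:** The bar lies in both notches at (535, −180), −13.6°, top 113.7 mm, within about 1 mm of where it started. The gripper is open and about 150 mm clear. The highest contact force I read was about 8 N, and I never saw the gripper touch the box.
- **Bystanders:** The torch, mug and padlock show no shift in the top view.
- **One check that disagreed:** the key bunch's colour mask moved about 3 pixels between the first and last pictures. I put this down to changed light and shadow on a small reflective object, because the arm never went near the keys. I did not confirm it another way.

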